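# Clear the jar and flip the tile box open

### The arm

A 6-joint arm with a two-finger parallel gripper is mounted at the origin on a cart in front of the work surface, level with it; the furniture and walls round the work are solid. World frame = base frame: x ahead of the robot, y to its left, z up, the work surface at z = 0. Lengths are in m, angles in rad, forces in N, time in s.
With the tool pointing down it reaches from about 0.35 to 0.775 m from the base axis. Payload 5.5 kg.
Tool frame: the origin (TCP) lies at the very end of the fingers, on their centre line; the grasp point (between the pads) lies 19 mm behind it (ctrl.grip_depth is the distance from the TCP to the grasp point, in m); z points along the fingers, y is the line along which they close (so a half turn about z gives the same grasp; the last joint's range is limited). The gripper opens to 85 mm and grips with 20 to 120 N. Pads are 22 mm wide; open, the fingers measure 114 mm over their backs; the gripper's body (76 mm by 85 mm) begins 54 mm behind the grasp point. The pads swing forward as they close: fully open they stand 13 mm farther back than shut.
Start: joints at [1.141, 0.313, 0.046, 1.304, 0, 1.431], TCP at [0.164, 0.551, 0.231] pointing down, gripper open.
Joint ranges: [-2.76, 2.76], [-0.86, 1.69], [-1.03, 1.26], [-2.2, 2.34], [-1.47, 1.5], [-3.14, 3.14]. Speed limits (rad/s): [2.57, 2.57, 3.14, 3.14, 3.14, 3.14].

### API

Orientations are given as a rotation vector (axis times angle).
In Python, from rig import ctrl gives the robot as it stands. The module is installed in compiled form; this text tells all that it offers.
- The arm moves only by the tool carry_out, never from a script. Its argument "moves" is a list of rows, each a list of 5 numbers: the shift along the tool's x, y, z in units of 0.15 m (1.0 is 0.15 m), then the turn about the tool's z in units of 0.08 rad (1.0 is 0.08 rad), then the opening, from 0 (shut) to 1 (fully open). In form: [[tx, ty, tz, twist, gripper], ...]. A call has 1 to 20 rows; each row shifts and turns the commanded pose from where the row before left it, along the tool's axes as they then stand; what a row does not reach is not made up. A row lasts 1/12 s, in which the tool goes at most 41.7 mm and 7.16 degrees, less where a joint would pass 70% of its speed; a pose out of reach is approached as far as the arm can. A call with a number of a shift or a turn outside -1 to 1 is refused whole. A call with a gripper value outside its range is refused whole. The fingers move at their own pace and stop on an object; "force" is the grip in N (left out, the last holds). Time passes only in rows, so rows that do not move let the fingers close. It gives the time, the measured TCP pose, the force, the opening and the grip force at its end, in the units of the state.
- ctrl.get_obs(): the state, without advancing time (a new reading comes with each control period).
- ctrl.snapshot(name): name is "scene" or "top" or "wrist"; returns the picture (400x640x3 uint8, blue, green, red); there is no depth.
- ctrl.calibration(name): a dict with "fx", "fy", "cx", "cy" (pixels), "R" (3x3) and "t" (3): a world point X has camera coordinates R X + t. Camera axes: x right, y down, z forward; pixel columns grow to the right and rows downward; lengths in m; the calibration is good to about 2 mm. A picture is of the moment at which its call begins: read the wrist's pose just before it. calibration takes no time and is no camera call; for the wrist camera it gives the pose at the moment of the call.
- ctrl.close_job(): hands the job in; it is judged then, once.
The state is a dict: "time": time; "joint_pos": joint angles; "qd": joint speeds; "tau": joint torques, N m; "tcp_pos": TCP position; "tcp_rot": TCP orientation; "force": force on the tool from outside, world axes, zero at the start; "ft_torque": the same for the moment, N m; "width": finger opening in m; "gripper_force": force on a finger pad.
Only numpy, scipy, OpenCV 4.12 (cv2) and the standard library are available. Lean on these libraries where they do the work, as an engineer would, in place of code of your own. Each camera call takes 0.05 s, during which the arm holds its last target. There are 200 camera calls.

### The job

The glaze jar stands in the way of the brass thumb pull of the small wooden tile box: push it sideways along the shelf top until it stands wholly past the left or right end of the box. Then put a fingertip under the pull and flip the lid over backwards past upright, so that it stays open by its own weight. Grip and lift nothing, keep the jar upright, and leave the other jar, the timer and the cap where they are.

Things in the scene. Friction and masses are not known exactly. Their poses are not given: they have to be found in the camera images.
- tile_box: Pale wooden box, open-topped under its lid, heavy, does not move. 90 (x) x 100 (y) x 70 (z) mm, origin at the centre of its underside; its x axis points away from its front (front face at x = -45 mm, back at +45 mm), y to its left, z up. A few tiles lie inside.
- lid (a joint): Hinge of the box's lid: 0 shut, grows as the front edge rises and swings over backwards, 1.57 upright, 1.95 at its stop. It has hardly any friction: let go below about 1.57 it falls shut, beyond that it falls back onto its stop and stays. The lid weighs 0.1 to 0.2 kg. The wooden panel, 8 mm thick, lies on the box rim (about z = 72 to 80 mm when shut).
- lid_hinge (a point): Middle of the hinge line, along the back top edge of the box (box frame x = +47, y = 0, z = 72 mm); the line runs along the box's y axis. Axes as the box's.
- pull_edge (a point): Middle of the front edge of the brass thumb pull on the lid. The pull is a tongue 60 mm wide that sticks out level from the lid's front, ending 28 mm in front of the box's front wall, with a round bead 8 mm thick along its end; underneath it is free down to the shelf top. When shut this point is 75.5 mm up, its bead's underside 71.5 mm; it is 120 mm from the hinge line and turns with the lid.
- front_jar: White glaze jar with a white lid, upright, 66 mm across, 92 mm tall, 0.2 to 0.45 kg, loose; it stands in front of the pull, about 10 to 20 mm from it. Origin at the centre of its underside, z up.
- black_jar: Bystander: white glaze jar with a black lid, 62 mm across, 105 mm tall, loose, beside one end of the box. Origin at the centre of its underside.
- timer: Bystander: white wind-up timer, 62 x 68 x 62 mm, loose, beside the other end of the box. Origin at the centre of its underside.
- cap_1: Bystander: white ribbed bottle cap, 36 mm across, 22 mm tall, loose, on the shelf top to the left of the box. Origin at the centre of its underside.
Things that resemble listed ones, but are neither listed nor needed, are in the scene too. What is shaped like the front_jar but pink is not meant.

How it is judged:
On the way, in this order (a step that is already met when the one before it is completed fails the run):
1. the jar stands past one end of the box, the lid still shut ((y of front_jar in the frame of tile_box above 0.082 m or y of front_jar in the frame of tile_box below -0.082 m) and value of joint lid below 0.1 rad), for 0.2 s.
2. the lid is flipped past upright to its stop (value of joint lid above 1.85 rad), for 0.2 s.
At the end, for the whole second after the job is handed in: The lid rests open at its stop (joint above 1.85); the jar stands upright and still on the shelf top with its centre at least 82 mm to the left or right of the box's middle, measured along the box's y axis; the bystanders are within 30 mm of where they were ((y of front_jar in the frame of tile_box above 0.082 m or y of front_jar in the frame of tile_box below -0.082 m) and value of joint lid above 1.85 rad and velocity of joint lid between -0.1 and 0.1 rad/s and angle between front_jar's own z axis and vertical below 0.1 rad and height (world z) of front_jar between -0.008 and 0.008 m and linear speed of front_jar below 0.02 m/s and distance of each of black_jar, timer, cap_1 from where it was at the start of the episode below 0.03 m); the robot touches nothing.
It fails at once if the jar is lifted off the shelf top or falls off it (15 mm) (height (world z) of front_jar above 0.015 m or height (world z) of front_jar below -0.02 m).
It fails at once if the jar is tipped over (0.5 rad) (angle between front_jar's own z axis and vertical above 0.5 rad).
It fails at once if the jar is gripped or pressed with more than 30 N (contact force between the fingers and front_jar above 30 N).
It fails at once if the lid is gripped or forced with more than 30 N (contact force between the fingers and lid above 30 N).
It fails at once if a bystander is pushed more than 30 mm (distance of any of black_jar, timer, cap_1 from where it was at the start of the episode above 0.03 m).
It also fails if it takes over 56 s, if anything falls off the work surface, if the arm or the gripper's body presses on something with over 40 N, if the wrist force passes 120 N, or if a joint passes its speed limit or range.

## Working session

There is one attempt and no reset: what is moved stays moved. The work goes in short steps, Python scripts to look and compute and a tool call to move; the robot and the scene stay as the last step left them, time stands still between calls to the robot, and variables do not carry over. Pictures are saved under pics/ and viewed, at most 10 in all, crops included, and the job is handed in when it is done.

Besides the shell and the picture viewer there is one more tool, called as a command line: name --pt "numbers of a row" for each row, then --argument value for the rest. carry_out: Moves the arm, as the interface text tells. Its arguments: {"type":"object","properties":{"moves":{"type":"array"},"force":{"type":"number"}},"required":["moves"]}

```bash
mkdir -p pics; python3 - <<'E'
from rig import ctrl
import cv2,numpy as np
for n in("scene","top"):
    cv2.imwrite(f"pics/{n}0.png",ctrl.snapshot(n))
    c=ctrl.calibration(n);print(n,{k:np.round(v,3).tolist() for k,v in c.items()}, np.round(-np.array(c["R"]).T@c["t"],3))
o=ctrl.get_obs();print({k:np.round(v,3).tolist() for k,v in o.items()})
E
```

```text
scene {'fx': 502.892, 'fy': 502.892, 'cx': 315.755, 'cy': 202.227, 'R': [[-0.859, -0.513, 0.011], [-0.397, 0.651, -0.647], [0.324, -0.56, -0.762]], 't': [0.36, 0.364, 0.784]} [0.2   0.386 0.829]
top {'fx': 463.109, 'fy': 463.109, 'cx': 314.929, 'cy': 198.509, 'R': [[-0.026, -0.999, -0.022], [-0.991, 0.028, -0.128], [0.129, 0.018, -0.992]], 't': [-0.136, 0.536, 0.955]} [ 0.405 -0.168  1.013]
{'time': 0.1, 'joint_pos': [1.141, 0.314, 0.045, 1.304, 0.0, 1.431], 'qd': [0.0, -0.002, 0.004, -0.001, -0.0, -0.002], 'tau': [0.001, -48.173, 29.924, 0.013, -0.0, 0.0], 'tcp_pos': [0.164, 0.551, 0.23], 'tcp_rot': [-0.454, -3.108, 0.003], 'force': [0.586, -0.02, -0.017], 'ft_torque': [-0.053, 0.041, -0.029], 'gripper_force': 0.0, 'width': 0.085}
```

View pics/top0.png

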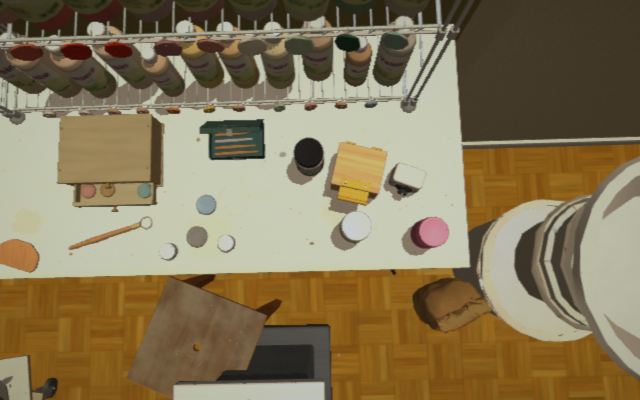

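View pics/scene0.png

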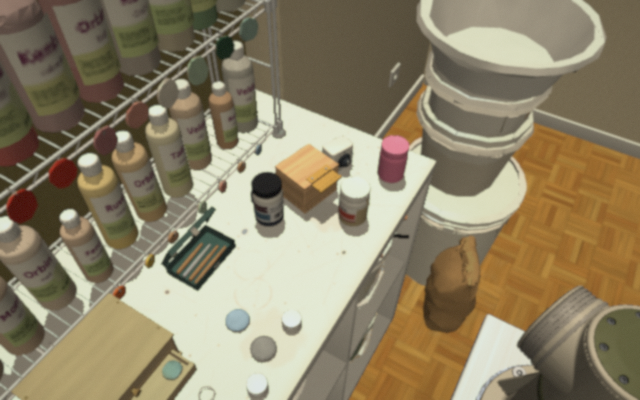

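The top view shows the work area from above. Candidates for the front jar are the white-lid jar (356,226), the pink jar (430,233) and the black-lid jar (308,155). I choose the white one at (356,226), directly in front of the pull at (353,193). The box is at (360,168), the timer at (407,178), and the caps at (226,243) and (168,251). I'll check with a close crop.

```bash
python3 - <<'E'
import cv2
a=cv2.imread("pics/top0.png")[125:275,280:480]
cv2.imwrite("pics/crop0.png",cv2.resize(a,None,fx=4,fy=4,interpolation=cv2.INTER_CUBIC))
E
```

```text
(no output)
```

View pics/crop0.png

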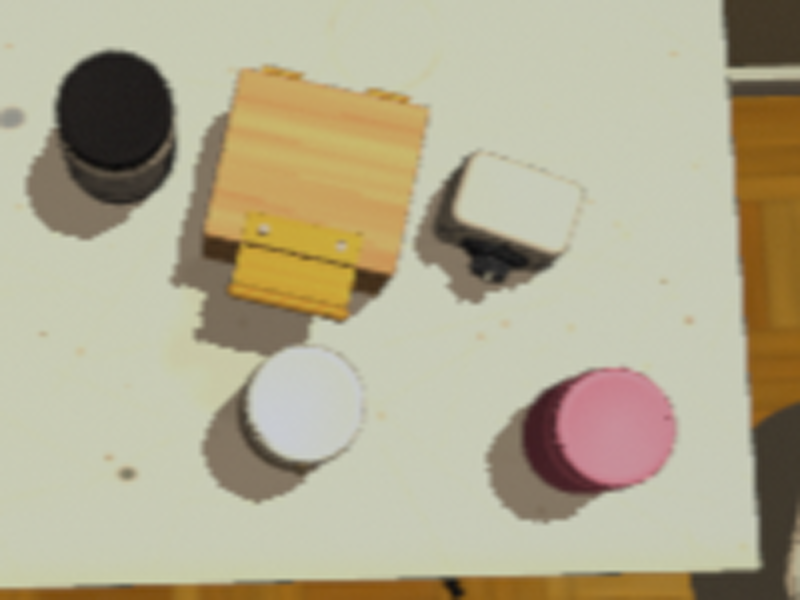

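The crop confirms the choice: white jar lid centre at crop (305,405), pull edge from (230,293) to (347,320), lid corners (240,68), (430,107), (390,275) and (207,237). Now positions.

```bash
cat > h.py <<'E'
from rig import ctrl
import numpy as np
def px2w(cam,u,v,z):
    c=ctrl.calibration(cam);R=np.array(c["R"]);C=-R.T@np.array(c["t"])
    d=R.T@np.array([(u-c["cx"])/c["fx"],(v-c["cy"])/c["fy"],1]);return C+d*(z-C[2])/d[2]
def w2px(cam,X):
    c=ctrl.calibration(cam);p=np.array(c["R"])@X+c["t"];return p[0]/p[2]*c["fx"]+c["cx"],p[1]/p[2]*c["fy"]+c["cy"]
E
python3 - <<'E'
from h import *
P={}
for n,u,v,z in [("TL",240,68,.08),("TR",430,107,.08),("BR",390,275,.08),("BL",207,237,.08),("pL",230,293,.0755),("pR",347,320,.0755),("jar",305,405,.092),("black",116,107,.105),("pink",615,428,.092),("timer",518,203,.062),("edge",450,578,0),("corner",758,568,0)]:
    P[n]=px2w("top",280+u/4,125+v/4,z);print(n,P[n].round(4))
for n,u,v in [("cap226",226,243),("cap168",168,251)]: print(n,px2w("top",u,v,.022).round(3))
d=lambda a,b:np.linalg.norm(P[a]-P[b])
print(d("TL","TR"),d("BL","BR"),d("TL","BL"),d("TR","BR"),d("pL","pR"))
fx=(P["TL"]+P["TR"]-P["BL"]-P["BR"])[:2];lf=(P["TL"]+P["BL"]-P["TR"]-P["BR"])[:2];pl=(P["pL"]-P["pR"])[:2]
print("yaws",np.arctan2(fx[1],fx[0]),np.arctan2(-lf[0],lf[1]),np.arctan2(-pl[0],pl[1]))
yaw=np.mean([np.arctan2(fx[1],fx[0]),np.arctan2(-lf[0],lf[1])])
ax=np.array([np.cos(yaw),np.sin(yaw)]);ay=np.array([-ax[1],ax[0]])
lidc=(P["TL"]+P["TR"]+P["BL"]+P["BR"])[:2]/4;pm=(P["pL"]+P["pR"])[:2]/2
print("lidc",lidc,"pm",pm,"in box dist",(pm-lidc)@ax)
o=pm+0.073*ax
for n in P: print(n,"box",((P[n][:2]-o)@ax).round(4),((P[n][:2]-o)@ay).round(4))
from scipy.spatial.transform import Rotation as Ro
print(Ro.from_rotvec(ctrl.get_obs()["tcp_rot"]).as_matrix().round(3))
E
```

```text
TL [ 0.6423 -0.2057  0.08  ]
TR [ 0.6188 -0.3023  0.08  ]
BR [ 0.5325 -0.2781  0.08  ]
BL [ 0.5547 -0.186   0.08  ]
pL [ 0.5261 -0.1969  0.0755]
pR [ 0.5106 -0.2559  0.0755]
jar [ 0.4669 -0.2318  0.092 ]
black [ 0.6179 -0.142   0.105 ]
pink [ 0.4514 -0.3843  0.092 ]
timer [ 0.5707 -0.3481  0.062 ]
edge [ 0.3777 -0.3128  0.    ]
corner [ 0.3789 -0.4779  0.    ]
cap226 [0.443 0.043 0.022]
cap168 [0.429 0.168 0.022]
0.09947494804138929 0.09477152118912191 0.08984703563145548 0.08967713205709621 0.060965818855267306
yaws -0.24686186620088746 -0.23757794045807382 -0.25742156476645073
lidc [ 0.58705953 -0.24304337] pm [ 0.5183769  -0.22642021] in box dist -0.07066484602802078
TL box 0.0424 0.0499
TR box 0.0427 -0.0496
BR box -0.0469 -0.0468
BL box -0.0475 0.0479
pL box -0.0725 0.0305
pR box -0.0735 -0.0305
jar box -0.1217 -0.0176
black box 0.0034 0.1059
pink box -0.1002 -0.1693
timer box 0.007 -0.1056
edge box -0.1888 -0.1176
corner box -0.1481 -0.2776
[[-0.958  0.286 -0.001]
 [ 0.286  0.958 -0.002]
 [ 0.    -0.002 -1.   ]]
```

carry_out --pt "-0.2 -0.173 0 0 0" --pt "-0.2 -0.173 0 0 0" --pt "-0.2 -0.173 0 0 0" --pt "-0.2 -0.173 0 0 0" --pt "-0.2 -0.173 0 0 0" --pt "-0.2 -0.173 0 0 0" --pt "-0.2 -0.173 0 0 0" --pt "-0.2 -0.173 0 0 0" --pt "-0.2 -0.173 0 0 0" --pt "-0.2 -0.173 0 0 0" --pt "-0.2 -0.173 0 0 0" --pt "-0.2 -0.173 0 0 0" --pt "-0.087 -0.234 0 0 0" --pt "-0.087 -0.234 0 0 0" --pt "-0.087 -0.234 0 0 0" --pt "-0.087 -0.234 0 0 0" --pt "-0.087 -0.234 0 0 0" --pt "-0.087 -0.234 0 0 0" --pt "-0.087 -0.234 0 0 0" --pt "-0.087 -0.234 0 0 0"

```text
time: 1.77
tcp_pos: [0.4396, -0.1509, 0.2311]
tcp_rot: [-0.454, -3.108, -0.001]
force: [-0.0, 0.4, -0.6]
width: -0.0001
gripper_force: 0.0
```

carry_out --pt "-0.087 -0.234 0 0 0" --pt "-0.087 -0.234 0 0 0" --pt "-0.087 -0.234 0 0 0" --pt "-0.087 -0.234 0 0 0" --pt "0 0 0 1 0" --pt "0 0 0 1 0" --pt "0 0 0 1 0" --pt "0 0 0 1 0" --pt "0 0 0 1 0" --pt "0 0 0 1 0" --pt "0 0 0 1 0" --pt "0 0 0 1 0" --pt "0 0 0 1 0" --pt "0 0 0 1 0" --pt "0 0 0 1 0" --pt "0 0 0 1 0" --pt "0 0 0 1 0" --pt "0 0 0 1 0" --pt "0 0 0 1 0" --pt "0 0 0 1 0"

```text
time: 3.43
tcp_pos: [0.4498, -0.2984, 0.2308]
tcp_rot: [-2.224, -2.217, -0.0]
force: [-0.2, 0.1, -0.5]
width: -0.0001
gripper_force: 0.0
```

carry_out --pt "0 0 0 1 0" --pt "0 0 0 1 0" --pt "0 0 0 1 0" --pt "0 0 0 0 0" --pt "0 0 0 0 0" --pt "0 0 0 0 0"

```text
time: 3.93
tcp_pos: [0.4499, -0.2985, 0.231]
tcp_rot: [-2.468, -1.943, 0.0]
force: [-0.1, 0.3, -0.1]
width: 0.0004
gripper_force: 0.0
```

```bash
cat >> h.py <<'E'
from scipy.spatial.transform import Rotation as Ro
yaw=-.245;ax=np.array([np.cos(yaw),np.sin(yaw),0]);ay=np.array([-ax[1],ax[0],0]);o=np.array([.5892,-.2441,0])
def st():
    s=ctrl.get_obs();R=Ro.from_rotvec(s["tcp_rot"]).as_matrix();p=np.array(s["tcp_pos"]);f=np.array(s["force"])
    print("t",round(s["time"],2),"tcp",p.round(4),"box",[round((p-o)@a,4) for a in(ax,ay)],"F",f.round(2),"Fbox",round(f@ax,2),round(f@ay,2),"w",round(s["width"],3));return p,R
def units(bx,by,z):
    p,R=st();X=o+bx*ax+by*ay+np.array([0,0,z]);print("units",(R.T@(X-p)/.15).round(3))
E
python3 - <<'E'
from h import *
units(-.122,-.087,.035)
print((Ro.from_rotvec(ctrl.get_obs()["tcp_rot"]).as_matrix().T@np.c_[ax,ay]).round(3),np.round(ctrl.get_obs()["joint_pos"],2))
E
```

```text
t 3.93 tcp [ 0.4499 -0.2985  0.231 ] box [np.float64(-0.1219), np.float64(-0.0866)] F [-0.06  0.27 -0.08] Fbox -0.13 0.25 w 0.0
units [-0.003 -0.     1.307]
[[-0.008  1.   ]
 [ 1.     0.008]
 [-0.     0.   ]] [-0.73  0.25 -0.05  1.28  0.    1.07]
```

carry_out --pt "0 0 0.2 0 0" --pt "0 0 0.2 0 0" --pt "0 0 0.2 0 0" --pt "0 0 0.2 0 0" --pt "0 0 0.2 0 0" --pt "0 0 0.15 0 0" --pt "0 0 0.1 0 0" --pt "0 0 0.05 0 0" --pt "0 0 0 0 0" --pt "0.03 0 0 0 0" --pt "0.04 0 0 0 0" --pt "0.04 0 0 0 0" --pt "0.04 0 0 0 0" --pt "0.04 0 0 0 0" --pt "0.04 0 0 0 0" --pt "0.04 0 0 0 0"

```text
time: 5.27
tcp_pos: [0.4605, -0.2596, 0.0371]
tcp_rot: [2.468, 1.939, -0.001]
force: [-0.4, -3.3, 1.5]
width: -0.0001
gripper_force: 1.4
```

```bash
python3 - <<'E'
from h import *
units(-.122,.056,.035)
import cv2
cv2.imwrite("pics/top1.png",cv2.resize(ctrl.snapshot("scene")[110:250,230:430],None,fx=4,fy=4,interpolation=cv2.INTER_CUBIC))
E
```

```text
t 5.27 tcp [ 0.4605 -0.2596  0.0371] box [np.float64(-0.1211), np.float64(-0.0463)] F [-0.39 -3.33  1.52] Fbox 0.43 -3.32 w -0.0
units [ 0.682 -0.002  0.013]
```

View pics/top1.png

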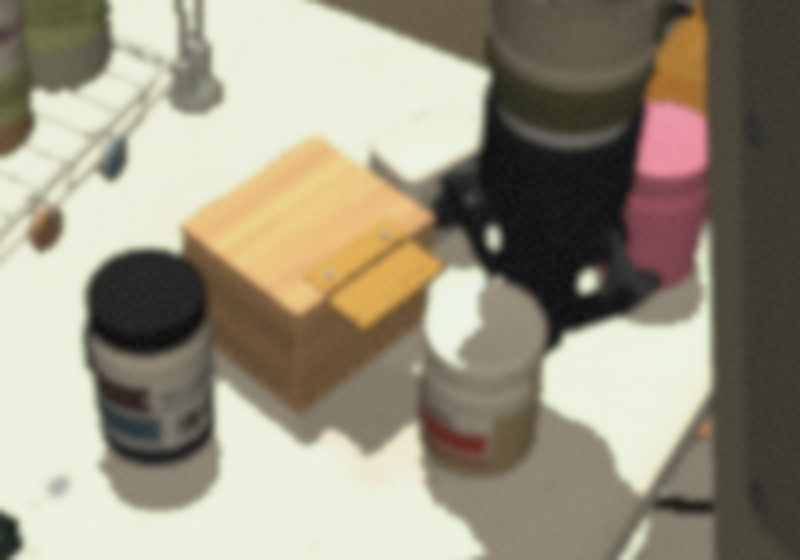

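The jar is upright at crop (485,370) with the gripper behind its right side, and the box is shut. The push is going straight, so I continue, drifting slightly away from the pull to give the knuckles room.

carry_out --pt "0.035 -0.006 0.003 0 0" --pt "0.035 -0.006 0.003 0 0" --pt "0.035 -0.006 0.003 0 0" --pt "0.035 -0.006 0.003 0 0" --pt "0.035 -0.006 0.003 0 0" --pt "0.035 0 0 0 0" --pt "0.035 0 0 0 0" --pt "0.035 0 0 0 0"

```text
time: 5.98
tcp_pos: [0.465, -0.2165, 0.0337]
tcp_rot: [-2.47, -1.94, 0.0]
force: [-0.3, -2.6, 1.6]
width: -0.0003
gripper_force: 1.2
```

carry_out --pt "0.035 0 0 0 0" --pt "0.035 0 0 0 0" --pt "0.035 0 0 0 0" --pt "0.035 0 0 0 0" --pt "0.035 0 0 0 0" --pt "0.035 0 0 0 0" --pt "0.035 0 0 0 0" --pt "0.035 0 0 0 0" --pt "0.035 0 0 0 0" --pt "0.03 0 0 0 0" --pt "0.02 0 0 0 0" --pt "0.01 0 0 0 0" --pt "0 0 0 0 0"

```text
time: 7.07
tcp_pos: [0.4786, -0.1622, 0.034]
tcp_rot: [-2.47, -1.941, -0.001]
force: [0.6, -1.3, -0.8]
width: -0.0001
gripper_force: 0.5
```

```bash
python3 - <<'E'
from h import *
units(-.122,.056,.035)
import cv2
for n,s in(("top",np.s_[125:275,280:480]),("scene",np.s_[110:250,230:430])):
  cv2.imwrite(f"pics/{n}2.png",cv2.resize(ctrl.snapshot(n)[s],None,fx=4,fy=4,interpolation=cv2.INTER_CUBIC))
E
```

```text
t 7.07 tcp [ 0.4786 -0.1622  0.034 ] box [np.float64(-0.1272), np.float64(0.0526)] F [ 0.63 -1.31 -0.77] Fbox 0.93 -1.11 w -0.0
units [ 0.022  0.035 -0.007]
```

View pics/scene2.png

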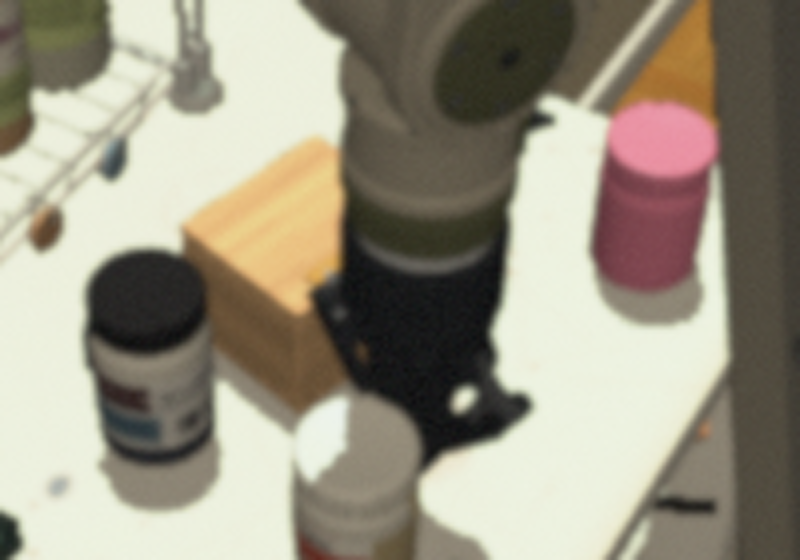

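The jar stands upright with its lid centre at crop (358,447). It is clear of the box's left end, and the lid is shut. Checking the number.

```bash
python3 - <<'E'
from h import *
for u,v in((358,440),(358,448)):
    X=px2w("scene",230+u/4,110+v/4,.092);print(X,(X-o)@ax,(X-o)@ay)
E
```

```text
[ 0.48496179 -0.12140252  0.092     ] -0.13088642805924233 0.09374976390110755
[ 0.48255233 -0.11732137  0.092     ] -0.13421384096765174 0.09712461301793113
```

carry_out --pt "0.015 0 0 0 0" --pt "0.015 0 0 0 0" --pt "0 0 0 0 0" --pt "-0.05 0 0 0 0" --pt "-0.1 0 0 0 0" --pt "-0.1 0 -0.15 0 0" --pt "-0.1 0 -0.2 0 0" --pt "-0.03 0 -0.2 0 0" --pt "0 0.05 -0.2 -1 0" --pt "0 0 0 -1 0" --pt "0 0 0 -1 0" --pt "0 0 0 -1 0" --pt "0 0 0 -1 0" --pt "0 0 0 -1 0" --pt "0 0 0 -1 0" --pt "0 0 0 -1 0" --pt "0 0 0 -1 0" --pt "0 0 0 -1 0" --pt "0 0 0 -1 0" --pt "0 0 0 -1 0"

```text
time: 8.83
tcp_pos: [0.4731, -0.2155, 0.1463]
tcp_rot: [-1.289, -2.864, -0.002]
force: [0.7, -0.4, -0.8]
width: 0.0002
gripper_force: 0.0
```

carry_out --pt "0 0 0 -1 0" --pt "0 0 0 -1 0" --pt "0 0 0 -1 0" --pt "0 0 0 -1 0" --pt "0 0 0 -1 0" --pt "0 0 0 -1 0" --pt "0 0 0 -1 0" --pt "0 0 0 -0.6 0" --pt "0 0 0 0 0" --pt "0 0 0 0 0"

```text
time: 9.67
tcp_pos: [0.4731, -0.2155, 0.1463]
tcp_rot: [-0.381, -3.118, -0.001]
force: [0.2, -1.6, -0.3]
width: 0.0001
gripper_force: 0.0
```

```bash
python3 - <<'E'
from h import *
units(-.104,-.003,.055)
p,R=st();print((R.T@np.c_[ax,ay]).round(3))
E
```

```text
t 9.67 tcp [ 0.4731 -0.2155  0.1463] box [np.float64(-0.1195), np.float64(-0.0004)] F [ 0.18 -1.58 -0.27] Fbox 0.56 -1.49 w 0.0
units [-0.104 -0.018  0.609]
t 9.67 tcp [ 0.4731 -0.2155  0.1463] box [np.float64(-0.1195), np.float64(-0.0004)] F [ 0.18 -1.58 -0.27] Fbox 0.56 -1.49 w 0.0
[[-1.    -0.002]
 [-0.002  1.   ]
 [-0.     0.001]]
```

carry_out --pt "0 0 0.15 0 0" --pt "0 0 0.2 0 0" --pt "0 0 0.15 0 0" --pt "0 0 0.1 0 0" --pt "-0.05 0 0 0 0" --pt "-0.06 0 0 0 0" --pt "-0.04 0 0 0 0" --pt "-0.02 0 0 0 0" --pt "0 0 0 0 0" --pt "0 0 0 0 0"

```text
time: 10.5
tcp_pos: [0.499, -0.222, 0.0574]
tcp_rot: [0.378, 3.117, -0.001]
force: [-1.0, -0.1, 0.4]
width: -0.0004
gripper_force: 0.0
```

carry_out --pt "-0.02 0 0 0 0" --pt "-0.02 0 0 0 0" --pt "0 0 0 0 0" --pt "0 0 0 0 0"

```text
time: 10.83
tcp_pos: [0.5041, -0.2231, 0.0566]
tcp_rot: [0.379, 3.119, 0.0]
force: [0.5, -0.8, 0.0]
width: -0.0001
gripper_force: 0.0
```

carry_out --pt "-0.015 0 0 0 0" --pt "0 0 0 0 0" --pt "0 0 0 0 0"

```text
time: 11.08
tcp_pos: [0.5062, -0.2236, 0.0565]
tcp_rot: [0.379, 3.119, 0.0]
force: [0.3, -0.2, 0.6]
width: 0.0001
gripper_force: 0.0
```

```bash
python3 - <<'E'
from h import *
st()
E
```

```text
t 11.08 tcp [ 0.5062 -0.2236  0.0565] box [np.float64(-0.0855), np.float64(-0.0003)] F [ 0.35 -0.18  0.58] Fbox 0.38 -0.09 w 0.0
```

carry_out --pt "-0.01 0 0 0 0" --pt "-0.01 0 0 0 0" --pt "0 0 0 0 0"

```text
time: 11.33
tcp_pos: [0.507, -0.2237, 0.0562]
tcp_rot: [-0.379, -3.114, -0.001]
force: [-6.7, 0.0, 4.2]
width: 0.0001
gripper_force: 3.2
```

carry_out --pt "-0.01 0 0 0 0" --pt "0 0 0 0 0" --pt "0 0 0 0 0"

```text
time: 11.58
tcp_pos: [0.507, -0.2236, 0.056]
tcp_rot: [-0.379, -3.112, -0.001]
force: [-10.1, 1.4, 6.6]
width: 0.0002
gripper_force: 4.9
```

carry_out --pt "0 0 -0.02 0 0" --pt "0 0 -0.02 0 0" --pt "-0.002 0 -0.02 0 0" --pt "-0.002 0 -0.02 0 0" --pt "-0.003 0 -0.02 0 0"

```text
time: 12.0
tcp_pos: [0.5082, -0.2239, 0.0703]
tcp_rot: [-0.379, -3.112, -0.002]
force: [-7.2, 0.2, 0.8]
width: -0.0002
gripper_force: 3.6
```

```bash
python3 - <<'E'
from h import *
st()
import cv2
cv2.imwrite(f"pics/scene3.png",cv2.resize(ctrl.snapshot("scene")[110:250,230:430],None,fx=4,fy=4,interpolation=cv2.INTER_CUBIC))
E
```

```text
t 12.0 tcp [ 0.5082 -0.2239  0.0703] box [np.float64(-0.0835), np.float64(-0.0)] F [-7.24  0.18  0.76] Fbox -7.07 -1.58 w -0.0
```

View pics/scene3.png

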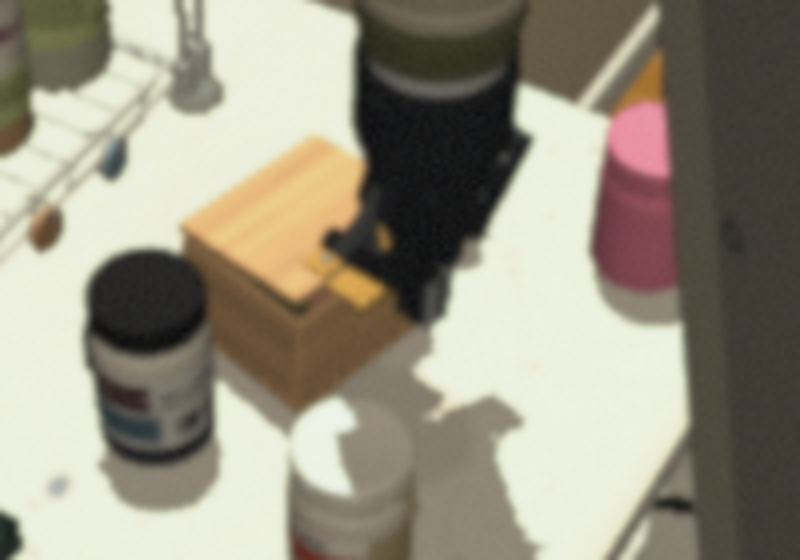

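The dark gap under the lid at crop (290,300) shows the lid rising with the finger. I continue along the arc.

carry_out --pt "-0.005 0 -0.04 0 0" --pt "-0.007 0 -0.039 0 0" --pt "-0.009 0 -0.039 0 0" --pt "-0.011 0 -0.038 0 0" --pt "-0.013 0 -0.038 0 0" --pt "-0.015 0 -0.037 0 0"

```text
time: 12.55
tcp_pos: [0.5186, -0.2265, 0.1059]
tcp_rot: [-0.379, -3.115, -0.001]
force: [-5.6, 0.2, 0.8]
width: -0.0
gripper_force: 2.3
```

carry_out --pt "-0.017 0 -0.036 0 0" --pt "-0.018 0 -0.036 0 0" --pt "-0.02 0 -0.035 0 0" --pt "-0.022 0 -0.034 0 0"

```text
time: 12.88
tcp_pos: [0.5317, -0.2298, 0.1279]
tcp_rot: [-0.379, -3.119, -0.0]
force: [-2.8, 1.0, 0.8]
width: -0.0
gripper_force: 1.4
```

```bash
python3 - <<'E'
from h import *
st()
import cv2
cv2.imwrite(f"pics/scene4.png",cv2.resize(ctrl.snapshot("scene")[90:240,230:430],None,fx=4,fy=4,interpolation=cv2.INTER_CUBIC))
E
```

```text
t 12.88 tcp [ 0.5317 -0.2298  0.1279] box [np.float64(-0.0593), np.float64(-0.0001)] F [-2.76  0.98  0.81] Fbox -2.91 0.28 w -0.0
```

View pics/scene4.png

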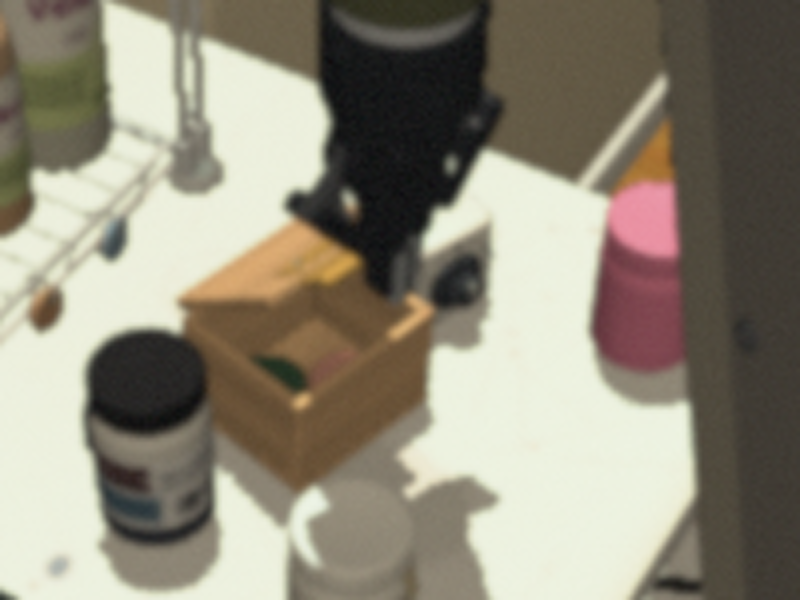

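The lid is now at about 0.6 rad with the tiles visible, and the bead rests on the finger near crop (385,280). I continue the arc.

carry_out --pt "-0.029 0 -0.039 0 0" --pt "-0.031 0 -0.037 0 0" --pt "-0.033 0 -0.035 0 0" --pt "-0.035 0 -0.033 0 0" --pt "-0.037 0 -0.031 0 0" --pt "-0.039 0 -0.028 0 0" --pt "-0.041 0 -0.026 0 0" --pt "-0.042 0 -0.024 0 0"

```text
time: 13.6
tcp_pos: [0.5741, -0.2404, 0.1657]
tcp_rot: [0.379, 3.118, 0.0]
force: [-0.0, -0.9, -0.6]
width: -0.0001
gripper_force: 0.1
```

carry_out --pt "-0.043 0 -0.021 0 0" --pt "-0.044 0 -0.018 0 0" --pt "-0.045 0 -0.016 0 0" --pt "-0.046 0 -0.013 0 0" --pt "-0.047 0 -0.01 0 0" --pt "-0.047 0 -0.007 0 0" --pt "-0.048 0 -0.004 0 0" --pt "-0.048 0 0 0 0"

```text
time: 14.27
tcp_pos: [0.6277, -0.2536, 0.1787]
tcp_rot: [0.379, 3.118, 0.0]
force: [-0.0, -0.9, -0.8]
width: -0.0
gripper_force: 0.0
```

carry_out --pt "-0.048 0 0 0 0" --pt "-0.048 0 0 0 0" --pt "-0.04 0 0 0 0" --pt "-0.03 0 0 0 0" --pt "0 0 0 0 0" --pt "0 0 0 0 0"

```text
time: 14.77
tcp_pos: [0.6511, -0.2593, 0.1783]
tcp_rot: [-0.379, -3.118, -0.0]
force: [0.5, 0.3, 0.2]
width: -0.0005
gripper_force: 0.0
```

```bash
python3 - <<'E'
from h import *
st()
import cv2
cv2.imwrite(f"pics/scene5.png",cv2.resize(ctrl.snapshot("scene")[90:240,230:430],None,fx=4,fy=4,interpolation=cv2.INTER_CUBIC))
E
```

```text
t 14.77 tcp [ 0.6511 -0.2593  0.1783] box [np.float64(0.0638), np.float64(0.0003)] F [0.52 0.32 0.18] Fbox 0.43 0.43 w -0.0
```

View pics/scene5.png

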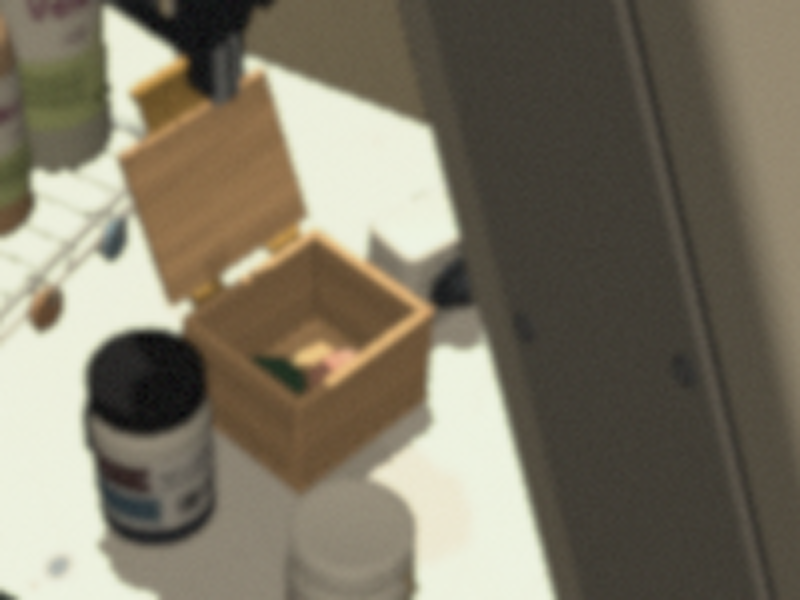

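The lid stands open past upright, leaning back, with its pull at crop (165,95). The jar and bystanders are in place. I back off forwards, clear of the lid, then verify.

carry_out --pt "0.05 0 0 0 0" --pt "0.1 0 0 0 0" --pt "0.15 0 0 0 0" --pt "0.2 0 -0.05 0 0" --pt "0.2 0 -0.1 0 0" --pt "0.15 0 -0.1 0 0" --pt "0.1 0 -0.05 0 0" --pt "0 0 0 0 0" --pt "0 0 0 0 0" --pt "0 0 0 0 0" --pt "0 0 0 0 0" --pt "0 0 0 0 0"

```text
time: 15.82
tcp_pos: [0.5131, -0.2253, 0.2226]
tcp_rot: [-0.378, -3.118, -0.001]
force: [0.5, -0.7, -0.4]
width: 0.0001
gripper_force: 0.0
```

```bash
python3 - <<'E'
from h import *
st()
import cv2
cv2.imwrite(f"pics/scene6.png",cv2.resize(ctrl.snapshot("scene")[90:240,200:400],None,fx=4,fy=4,interpolation=cv2.INTER_CUBIC))
h=o+.047*ax+np.array([0,0,.072])
for th in(1.57,1.7,1.85,1.95):
    X=h+.12*(-np.cos(th)*ax+np.array([0,0,np.sin(th)])); u,v=w2px("scene",X);print(th,(u-200)*4,(v-90)*4)
E
```

```text
t 15.82 tcp [ 0.5131 -0.2253  0.2226] box [np.float64(-0.0784), np.float64(-0.0002)] F [ 0.47 -0.68 -0.37] Fbox 0.62 -0.54 w 0.0
1.57 357.4517283350383 85.34364796575221
1.7 335.9433508538541 72.40298657271109
1.85 312.23173144377984 62.001011359925656
1.95 297.3706901973683 57.82819798746465
```

View pics/scene6.png

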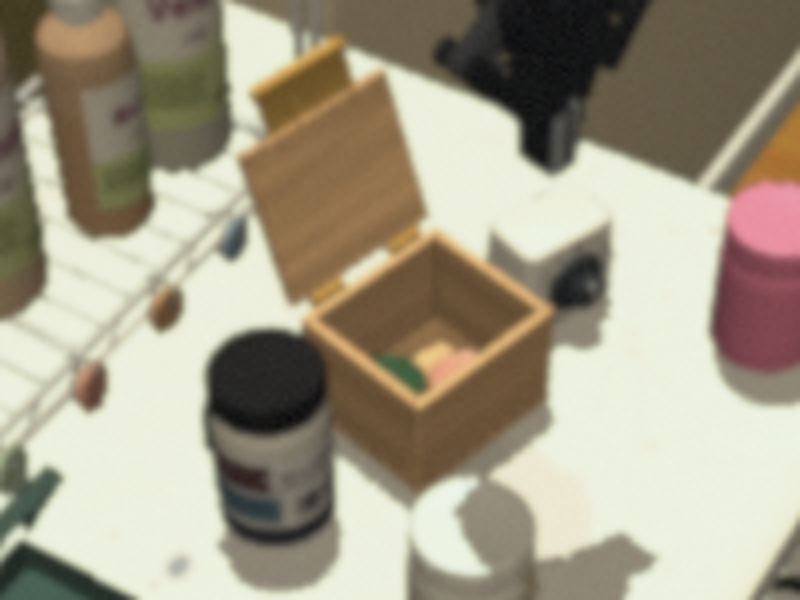

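The pull-edge middle is at crop (298,67), which matches the 1.95 rad prediction of (297,58). The jar stands upright at (473,527), and the robot is clear of everything.

```bash
python3 - <<'E'
from h import *
X=px2w("scene",200+473/4,90+527/4,.092);print((X-o)@ax,(X-o)@ay)
print(ctrl.close_job())
E
```

```text
-0.13216424553537306 0.09836002593833088
the job is handed in; nothing more can be done
None
```

I handed the job in at about 16 s: the front jar stands upright about 98 mm left of the box's middle, and the lid rests open at its stop (about 1.95 rad from the last picture). The black jar, timer and caps were not touched, and no verdict was returned.

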